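Open the sprung lid of a board-test fixture

ROBOT

A 7-joint arm with a two-finger parallel gripper is mounted at the origin on the work surface. World frame = base frame: x ahead of the robot, y to its left, z up, the work surface at z = 0. Lengths are in m, angles in rad, forces in N, time in s.
With the tool pointing down it reaches from about 0.425 to 0.875 m from the base axis. Payload 4.7 kg.
Tool frame: the origin (TCP) lies between the finger pads; the fingertips stand 14 mm ahead of it and the grasp point (between the pads) lies 5 mm behind it (arm.tips_ahead is the distance from the TCP to the fingertips, in m); x points along the fingers, z is the direction in which the jaws open and shut, and the axes are right-handed (so a half turn about x gives the same grasp; the last joint's range is limited). The gripper opens to 87 mm and grips with 3 to 60 N. Pads are 19 mm wide; open, the fingers measure 117 mm over their backs; the gripper's body (75 mm by 190 mm) begins 51 mm behind the grasp point.
Start: joints at [-1.17, 0.321, -0.07, 1.45, 0.023, 1.371, -0.057], TCP at [0.245, 0.602, 0.237] pointing down, gripper open.
Joint ranges: [-2.86, 2.86], [-0.3, 2.09], [-1.38, 1.24], [0.06, 2.45], [-1.56, 4.7], [0.09, 2.05], [-2.69, 2.69]. Speed limits (rad/s): [2.57, 2.57, 3.14, 3.14, 3.14, 3.14, 3.14].

INTERFACE

Orientations are given as a rotation vector (axis times angle).
In Python, from bench import arm, read_camera, get_calibration gives the robot as it stands.
- The arm moves only by the tool apply_moves, never from a script. Its argument "steps" is a list of rows, each a list of 2 entries, a list of its own where there are three numbers: the shift along the tool's x, y, z in m, then the turn, a rotation vector about the tool's x, y, z in degrees. In form: [[[tx, ty, tz], [rx, ry, rz]], ...]. A call has 1 to 8 rows; each row is the pose to reach, as a shift and turn from the pose measured when the call began, along the tool's axes at that moment; what a row does not reach only later rows make up. A row lasts 1/8 s, in which the tool goes at most 62.5 mm and 10.7 degrees, less where a joint would pass 70% of its speed; a pose out of reach is approached as far as the arm can. A call with a gripper value outside its range is refused whole. "fingers" is the finger opening in m, from 0 to 0.087, set as the call begins (left out, the last holds). The fingers move at their own pace and stop on an object; "newtons" is the grip in N (left out, the last holds). Time passes only in rows, so rows that repeat a pose let the fingers close. It gives the time, the measured TCP pose, the force and the opening at its end, in the units of the state.
- arm.get_state(): the state, without advancing time (a new reading comes with each control period).
- read_camera(name): name is "scene" or "top" or "wrist"; returns the picture (420x560x3 uint8, blue, green, red); there is no depth.
- get_calibration(name): a dict with "fx", "fy", "cx", "cy" (pixels), "rvec" (rotation vector, rad) and "tvec" (3), from world to camera coordinates, as OpenCV has them; the wrist camera has in their place "hand_eye" (4x4, takes a point from camera to tool coordinates, whose origin is the TCP and whose axes are the tool frame's). Camera axes: x right, y down, z forward; pixel columns grow to the right and rows downward; lengths in m; the calibration is good to about 2 mm. A picture is of the moment at which its call begins: read the wrist's pose just before it. get_calibration takes no time and is no camera call.
- arm.sign_off(): hands the job in, once; it reports no verdict.
The state is a dict: "clock": time; "joints": joint angles; "dq": joint speeds; "effort": joint torques, N m; "tool_pos": TCP position; "tcp_rot": TCP orientation; "force": force on the tool from outside, world axes, zero at the start; "wrist_torque": the same for the moment, N m; "opening": finger opening in m.
Only numpy, scipy, OpenCV 4.12 (cv2) and the standard library are available. Lean on these libraries where they do the work, as an engineer would, in place of code of your own. Each camera call takes 0.05 s, during which the arm holds its last target. There are 200 camera calls.

TASK

The board in the test fixture has passed; open the fixture so that it can be taken out next. With the fingertips press the thumb paddle of the front latch down until the lid springs up, then push the lid back until it rests on its rear stop and stays there, guiding it so that it does not slam and using only fingertip force. Pick up nothing: leave the board in its nest and the things beside the fixture where they stand.

Things in the scene. Friction and masses are not known exactly. Their poses are not given: they have to be found in the camera images.
- fixture: Clamshell test fixture for circuit boards, fixed to the bench: black housing 160 (x) x 190 (y) mm on feet, rim 62 mm high, closed lid on it up to 76 mm; the latch paddle projects from its front. Origin: centre of its underside on the bench. Its -x axis points out of the front (towards the robot, latch side), +x to the hinge at the rear, z up.
- latch (a joint): Front latch, a steel bell-crank on a pin along the fixture's y axis, 40 mm behind (+x of) point paddle. 0 = latched at rest, grows as the paddle is pressed down, 0.24 rad = fully down (stop); the lid is freed at about 0.17 rad. A spring brings it back to 0. Pressing at point paddle takes about 2 N at first, 5 to 7 N at release, 7 to 8 N at the stop.
- lid (a joint): Lid angle in rad: 0 to 0.02 = shut and latched; about 0.73 = where its springs leave it after release (takes about half a second); 1.83 = fully open, leaning back past upright on the rear stop. The springs act only up to there: above that the lid's own weight (0.22 to 0.35 kg in all, damped hinge) lets it sink back to 0.73 until it is past upright (1.57), and from there on it settles back by itself to the stop.
- paddle (a point): Point to press on top of the latch's thumb paddle (ribbed steel plate 40 mm wide in y, 43 mm long in x, 5 mm thick, 49 mm above the bench); 123 mm in front of the fixture's origin, 13 mm from the paddle's free end. The hook stands 26 mm behind this point, rising 28 mm above the paddle, and its top leans forward 8 mm when the paddle is fully down.
- lid_front (a point): Middle of the lid's lower front edge, 150 mm from the hinge axis; moves with the lid, up and back in an arc. The lid is an aluminium frame 180 mm wide, 12 mm thick, with a clear window; its front rail is 24 mm deep, flat below; behind it four plastic pushers hang 9 mm below the underside, up to 108 mm from the hinge axis. A steel strike 24 mm wide projects 10 mm forward of the edge's middle.
- lid_hinge (a point): Middle of the lid's hinge axis, which runs along the fixture's y axis; 70 mm behind (+x of) the fixture's origin, 64 mm above the bench, level with the lid's underside.
- board_mid (a point): Centre of the green circuit board, 94 x 124 x 3 mm, lying loose in the nest under the lid; leave it there.
- module_a_mid (a point): Bystander: regulator module, brown board 55 x 75 mm with three aluminium heatsinks, 41 mm high; point half-way up its middle.
- module_b_mid (a point): Bystander: second module, the same.
- reel_mid (a point): Bystander: reel of solder standing on its flange, 58 mm across, 48 mm high; point at its centre.
- tin_mid (a point): Bystander: small round metal tin, 52 mm across, 30 mm high; point at its centre.

How it is judged:
On the way, in this order (a step that is already met when the one before it is completed fails the run):
1. the latch paddle is pressed down and the lid springs free of the hook (value of joint latch above 0.1 rad and value of joint lid above 0.05 rad).
2. the lid is pushed back on to its rear stop (value of joint lid above 1.75 rad), for 0.2 s.
At the end, for the whole second after the job is handed in: The lid leans at rest on its rear stop (beyond 1.75 rad), the latch is back up (below 0.04 rad), the board is still in its nest (moved less than 8 mm) and the four things beside the fixture have moved less than 25 mm (value of joint lid above 1.75 rad and velocity of joint lid between -0.05 and 0.05 rad/s and value of joint latch below 0.04 rad and distance of each of module_a_mid, module_b_mid, reel_mid, tin_mid from where it was at the start of the episode below 0.025 m and distance of board_mid from where it was at the start of the episode below 0.008 m); the robot touches nothing.
It fails at once if the board in the nest or a thing beside the fixture is picked up, carried or pushed away (board 8 mm, others 25 mm) (distance of any of module_a_mid, module_b_mid, reel_mid, tin_mid from where it was at the start of the episode above 0.025 m or distance of board_mid from where it was at the start of the episode above 0.008 m).
It fails at once if the lid slams on to its rear stop (faster than 4 rad/s beyond 1.6 rad) (value of joint lid above 1.6 rad and velocity of joint lid above 4 rad/s).
It fails at once if the lid or the latch is forced (contact force over 45 N) (contact force between any of the fingers, the arm and fixture above 45 N).
It also fails if it takes over 45 s, if anything falls off the work surface, if the arm or the gripper's body presses on something with over 40 N, if the wrist force passes 120 N, or if a joint passes its speed limit or range.

## Working session

There is one attempt and no reset: what is moved stays moved. The work goes in short steps, Python scripts to look and compute and a tool call to move; the robot and the scene stay as the last step left them, time stands still between calls to the robot, and variables do not carry over. Pictures are saved under pics/ and viewed, about 8 in all and at most 12, crops included, and the job is handed in when it is done.

Besides the shell and the picture viewer there is one more tool, called after "Request:" as name([rows], argument=value, ...), one row to a line, values as JSON. apply_moves: Moves the arm, as the interface text tells. Its arguments: {"type":"object","properties":{"steps":{"type":"array"},"fingers":{"type":"number"},"newtons":{"type":"number"}},"required":["steps"]}

```bash
mkdir -p pics; ls
python3 - <<'E'
from bench import arm, read_camera, get_calibration
import cv2, numpy as np
s=arm.get_state(); print({k:np.round(v,3).tolist() for k,v in s.items()}, arm.tips_ahead)
for n in("scene","top"):
    cv2.imwrite(f"pics/{n}0.png",read_camera(n)); print(n,get_calibration(n))
print(get_calibration("wrist"))
E
```

```text
pics
{'clock': 0.0, 'joints': [-1.17, 0.322, -0.07, 1.452, 0.023, 1.371, -0.057], 'dq': [0.001, -0.0, -0.001, 0.002, -0.002, -0.0, 0.001], 'effort': [-0.001, -49.129, -0.404, -31.253, -0.064, 0.044, 0.0], 'tool_pos': [0.245, 0.601, 0.235], 'tcp_rot': [-0.921, 1.369, 0.919], 'force': [-0.014, 0.925, -0.028], 'wrist_torque': [-0.015, 0.034, -0.005], 'opening': 0.087} 0.014
scene {'fx': 388.454250305053, 'fy': 388.454250305053, 'cx': 284.14164528947646, 'cy': 207.30002619198004, 'rvec': array([ 1.28771737,  2.47485145, -0.72708115]), 'tvec': array([ 0.29014128, -0.40594412,  1.09265294])}
top {'fx': 467.67035417630194, 'fy': 467.67035417630194, 'cx': 270.35167440285164, 'cy': 210.05116338112632, 'rvec': array([ 2.16276428, -2.17717317,  0.10934401]), 'tvec': array([0.04907274, 0.5643741 , 0.83772747])}
{'fx': 300.775012553985, 'fy': 300.775012553985, 'cx': 278.760571438335, 'cy': 213.51349622013862, 'hand_eye': array([[ 5.89668999e-04, -2.56950656e-01,  9.66424344e-01,
        -1.47887315e-01],
       [-4.25588247e-04, -9.66424489e-01, -2.56950435e-01,
         7.00875442e-02],
       [ 9.99999736e-01, -2.59783137e-04, -6.79225740e-04,
         6.69412872e-06],
       [ 0.00000000e+00,  0.00000000e+00,  0.00000000e+00,
         1.00000000e+00]])}
```

View pics/top0.png

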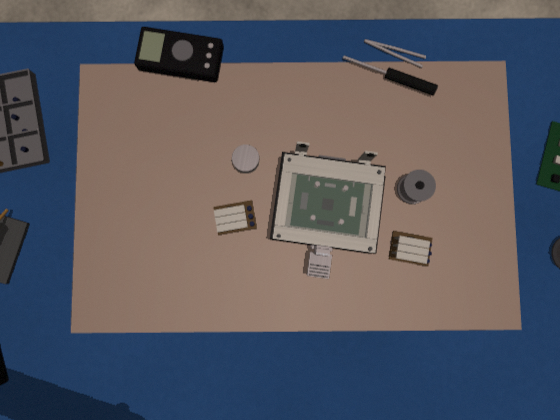

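View pics/scene0.png

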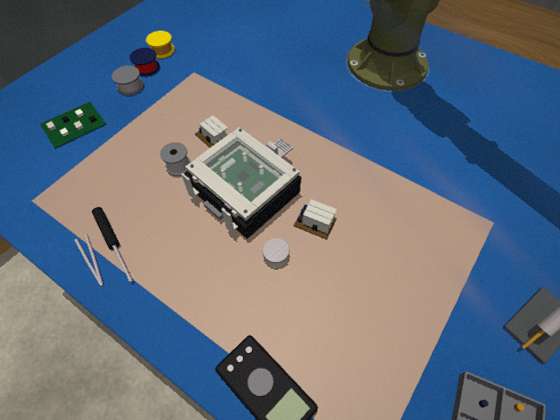

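The top view shows the fixture at about (327,203), with its paddle at (319,262) pointing down the image towards the robot. The modules are at (235,218) and (412,249), the tin at (245,158) and the reel at (417,187). Next I'll measure the lid frame and the paddle.

```bash
cat > h.py <<'E'
from bench import arm, read_camera, get_calibration
import cv2, numpy as np
from scipy.spatial.transform import Rotation as R
def K(c): return np.array([[c['fx'],0,c['cx']],[0,c['fy'],c['cy']],[0,0,1.]])
def ray(n,uv,z):
    c=get_calibration(n); Rm=R.from_rotvec(c['rvec']).as_matrix(); o=-Rm.T@c['tvec']
    d=Rm.T@np.linalg.inv(K(c))@[uv[0],uv[1],1]; return o+d*(z-o[2])/d[2]
def pix(n,p):
    c=get_calibration(n); return cv2.projectPoints(np.array([p],float),c['rvec'],c['tvec'],K(c),None)[0].ravel()
E
python3 - <<'E'
from h import *
im=cv2.imread('pics/top0.png'); hsv=cv2.cvtColor(im,cv2.COLOR_BGR2HSV)
m=((hsv[...,1]<60)&(hsv[...,2]>130)).astype(np.uint8); m[:140]=0; m[285:]=0
cs,_=cv2.findContours(cv2.morphologyEx(m,cv2.MORPH_OPEN,np.ones((3,3))),0,2)
for c in cs:
    if cv2.contourArea(c)<60: continue
    b=cv2.minAreaRect(c); bx=cv2.boxPoints(b)
    print(cv2.contourArea(c),np.round(b[0],1))
    for z in (.076,.049):
        W=np.array([ray('top',p,z) for p in bx]); print(z,W.mean(0).round(4),W[:,:2].round(4).tolist(), [np.linalg.norm(W[i]-W[i-1]).round(4) for i in (1,2)])
for n,uv,z in(('a',(235,218),.03),('b',(412,249),.03),('reel',(417,185),.048),('tin',(245,158),.03)): print(n,ray('top',uv,z).round(3))
cv2.imwrite('pics/crop.png',cv2.resize(im[135:290,200:450],None,fx=3,fy=3,interpolation=2))
E
```

```text
627.0 [412.6 249.2]
0.076 [ 0.49  -0.201  0.076] [[0.4758, -0.1707], [0.5141, -0.179], [0.5042, -0.2315], [0.466, -0.2229]] [np.float64(0.0392), np.float64(0.0534)]
0.049 [ 0.4904 -0.2092  0.049 ] [[0.4757, -0.1779], [0.5153, -0.1865], [0.5051, -0.2407], [0.4656, -0.2318]] [np.float64(0.0405), np.float64(0.0551)]
623.0 [229.9 218.2]
0.076 [0.5461 0.116  0.076 ] [[0.5612, 0.1458], [0.5698, 0.0927], [0.531, 0.0863], [0.5226, 0.1392]] [np.float64(0.0537), np.float64(0.0393)]
0.049 [0.5484 0.1183 0.049 ] [[0.564, 0.1491], [0.5728, 0.0943], [0.5328, 0.0877], [0.524, 0.1423]] [np.float64(0.0555), np.float64(0.0406)]
8828.5 [328.2 210.7]
0.076 [ 0.5592 -0.0558  0.076 ] [[0.4764, 0.0471], [0.6676, 0.0196], [0.6414, -0.1608], [0.4513, -0.1292]] [np.float64(0.1932), np.float64(0.1823)]
0.049 [ 0.5619 -0.0592  0.049 ] [[0.4763, 0.0471], [0.6739, 0.0187], [0.6468, -0.1676], [0.4504, -0.135]] [np.float64(0.1997), np.float64(0.1883)]
515.0 [245.5 157. ]
0.076 [0.6546 0.0887 0.076 ] [[0.6781, 0.1109], [0.6779, 0.0665], [0.6311, 0.0667], [0.6314, 0.1108]] [np.float64(0.0444), np.float64(0.0468)]
0.049 [0.6605 0.0901 0.049 ] [[0.6848, 0.113], [0.6845, 0.0672], [0.6362, 0.0674], [0.6365, 0.113]] [np.float64(0.0458), np.float64(0.0483)]
a [0.55  0.111 0.03 ]
b [ 0.491 -0.214  0.03 ]
reel [ 0.607 -0.222  0.048]
tin [0.663 0.092 0.03 ]
```

View pics/crop.png

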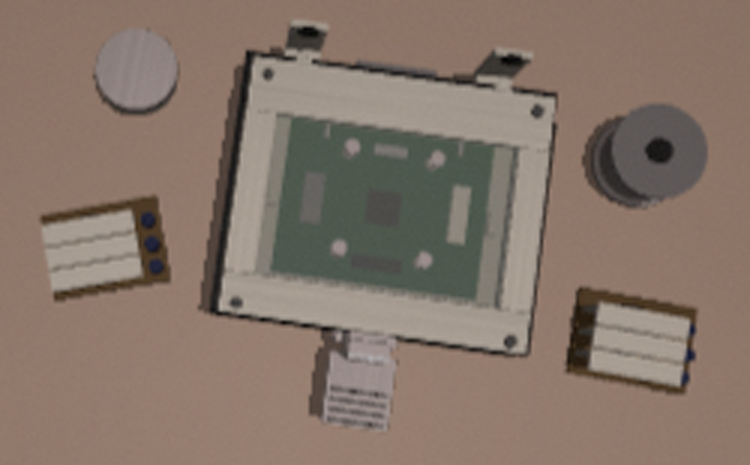

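The crop gives the lid corners at about (250,57), (555,97), (527,352) and (218,308). The paddle's free end is at about (357,428) and the hook at (370,345).

Run:
```python
from h import *
f=lambda u,v:(u/3+200,v/3+135)
TL,TR,BR,BL=[ray('top',f(*p),.076) for p in((250,57),(555,97),(527,352),(218,308))]
print(np.round([TL,TR,BR,BL],4), np.linalg.norm(BL-BR),np.linalg.norm(TL-BL))
w=(BL-BR);ey=w/np.linalg.norm(w); print('yaw',np.degrees(np.arctan2(-ey[0],ey[1])))
ex=np.array([ey[1],-ey[0],0]); o=(BL+BR)/2+ex*.08; o[2]=0
print('origin',o,'paddle from lid',o-ex*.123+[0,0,.049])
P=[ray('top',f(*p),.049) for p in((323,422),(387,430),(392,362),(328,355))]
print('paddle end mid',(P[0]+P[1])/2, 'width',np.linalg.norm(P[0]-P[1]),'->paddle', (P[0]+P[1])/2+ex*.013)
s=arm.get_state(); Rm=R.from_rotvec(s['tcp_rot']).as_matrix(); print(Rm.round(3))
```

```text
[[ 0.6595  0.0217  0.076 ]
 [ 0.6344 -0.1576  0.076 ]
 [ 0.485  -0.1367  0.076 ]
 [ 0.5116  0.0416  0.076 ]] 0.18036161001491532 0.14924971323538505
yaw -8.478075991501349
origin [ 0.57741912 -0.05934349  0.        ] paddle from lid [ 0.45576322 -0.04120948  0.049     ]
paddle end mid [ 0.44214465 -0.03935823  0.049     ] width 0.0382554368292527 ->paddle [ 0.45500259 -0.04127484  0.049     ]
[[-0.001 -0.926  0.377]
 [-0.002  0.377  0.926]
 [-1.    -0.    -0.002]]
```

```bash
cat >> h.py <<'E'
O=np.array([.5772,-.0593,0]); YAW=-8.48
F=R.from_euler('z',YAW,degrees=True)
def pose(x,y,z,t): # fingertip centre in fixture frame (m), tilt deg -> TCP, R
    t=np.radians(t); s,c=np.sin(t),np.cos(t)
    M=np.array([[s,-c,0],[0,0,1],[-c,-s,0]]); 
    M=F.as_matrix()@M; return O+F.apply([x,y,z])-M[:,0]*.014, M
def rel(P,s=None):
    s=s or arm.get_state(); p,M=P; R0=R.from_rotvec(s['tcp_rot']).as_matrix()
    return (R0.T@(p-s['tool_pos'])).round(4).tolist(), np.degrees(R.from_matrix(R0.T@M).as_rotvec()).round(1).tolist()
def fx(s=None): # fingertip in fixture frame
    s=s or arm.get_state(); R0=R.from_rotvec(s['tcp_rot']).as_matrix()
    return F.inv().apply(np.array(s['tool_pos'])+R0[:,0]*.014-O).round(4), np.degrees(np.arcsin((F.inv().as_matrix()@R0)[0,0])).round(1)
E
python3 - <<'E'
from h import *
print(rel(pose(-.12,0,.15,0)),rel(pose(-.12,0,.15,15)), rel(pose(-.10,.3,.18,0)))
print(fx())
E
```

```text
([0.0725, -0.4403, -0.515], [-13.7, -0.1, -0.0]) ([0.073, -0.4368, -0.5158], [-13.6, -1.9, -14.9]) ([0.042, -0.3888, -0.2188], [-13.7, -0.1, -0.0])
(array([-0.426 ,  0.6046,  0.2216]), np.float64(-0.0))
```

Request:
apply_moves([
  [[0.005, -0.05, -0.028], [-2, 0, 0]],
  [[0.01, -0.1, -0.055], [-4, 0, 0]],
  [[0.015, -0.148, -0.082], [-6, 0, 0]],
  [[0.02, -0.196, -0.11], [-8, 0, 0]],
  [[0.026, -0.244, -0.137], [-10, 0, 0]],
  [[0.031, -0.292, -0.164], [-12, 0, 0]],
  [[0.036, -0.34, -0.191], [-13, 0, 0]],
  [[0.042, -0.388, -0.219], [-13.7, 0, 0]],
], fingers=0, newtons=20)

```text
clock: 1.1
tool_pos: [0.5225, 0.2508, 0.1936]
tcp_rot: [-1.101, 1.277, 1.1]
force: [-0.0, 0.9, -0.7]
opening: 0.0148
```

Run:
```python
from h import *
print(fx(),rel(pose(-.12,0,.12,15)),arm.get_state()['opening'])
```

```text
(array([-0.0998,  0.2986,  0.1796]), np.float64(-0.0)) ([0.0606, 0.0241, -0.2985], [0.1, -0.1, -15.0]) 0.014781728620763084
```

Request:
apply_moves([
  [[0.0, 0.004, -0.05], [0, 0, -2]],
  [[0.0, 0.008, -0.1], [0, 0, -4]],
  [[0.01, 0.012, -0.15], [0, 0, -6]],
  [[0.02, 0.016, -0.2], [0, 0, -8]],
  [[0.035, 0.02, -0.245], [0, 0, -11]],
  [[0.05, 0.024, -0.28], [0, 0, -14]],
  [[0.06, 0.024, -0.298], [0, 0, -15]],
  [[0.06, 0.024, -0.2985], [0, 0, -15]],
])

```text
clock: 2.1
tool_pos: [0.4535, -0.042, 0.1331]
tcp_rot: [-1.226, 1.099, 0.903]
force: [0.4, 0.6, -0.2]
opening: 0.0005
```

Run:
```python
from h import *
s=arm.get_state(); im=read_camera('wrist'); cv2.imwrite('pics/w1.png',im)
print(fx(),s['joints'],s['force'],s['opening'])
c=get_calibration('wrist');H=np.array(c['hand_eye']);T=np.eye(4);T[:3,:3]=R.from_rotvec(s['tcp_rot']).as_matrix();T[:3,3]=s['tool_pos']
W=np.linalg.inv(T@H)
for n,p in(('paddle',(-.123,0,.049)),('endL',(-.136,.02,.049)),('endR',(-.136,-.02,.049)),('lidBL',(-.08,.09,.076)),('lidBR',(-.08,-.09,.076))):
    q=W@np.r_[O+F.apply(p),1]; print(n,(K(c)@(q[:3]/q[2]))[:2].round(1))
```

```text
(array([-1.202e-01, -1.000e-04,  1.205e-01]), np.float64(14.9)) [-0.42365646 -0.24005051  0.38473706  2.25419108  0.18254551  0.86264011
  1.28225617] [ 0.44769964  0.55382749 -0.19199494] 0.0005465467725456821
paddle [280.6 200.3]
endL [306.9 185.1]
endR [254.3 185.1]
lidBL [397.  265.7]
lidBR [164.5 265.8]
```

View pics/w1.png

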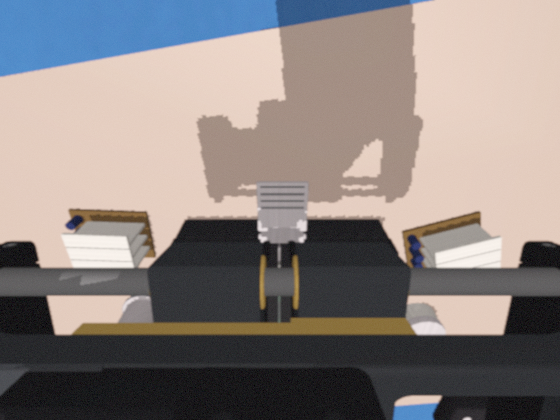

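The wrist view puts the paddle's end at (257–307, 182), against a predicted (254–307, 185), so the pose is good. Now I'll lower to the paddle.

Request:
apply_moves([
  [[0.02, 0.0055, 0], [0, 0, 0]],
  [[0.04, 0.011, 0], [0, 0, 0]],
  [[0.055, 0.015, 0], [0, 0, 0]],
  [[0.062, 0.0168, 0], [0, 0, 0]],
  [[0.062, 0.0168, 0], [0, 0, 0]],
])

```text
clock: 2.78
tool_pos: [0.4548, -0.0405, 0.0698]
tcp_rot: [-1.229, 1.097, 0.904]
force: [-0.6, -0.2, 0.0]
opening: 0.0003
```

Run:
```python
from h import *
s=arm.get_state(); print(fx(),s['joints'],s['force'],s['opening'])
```

```text
(array([-0.1203,  0.0005,  0.0563]), np.float64(14.9)) [-0.43157153 -0.136637    0.41419589  2.32108299  0.1529028   0.69393452
  1.30498924] [-0.63735664 -0.15624128  0.02703353] 0.00034117040227376027
```

Request:
apply_moves([
  [[0.003, 0.0008, 0], [0, 0, 0]],
  [[0.005, 0.0013, 0], [0, 0, 0]],
  [[0.007, 0.0018, 0], [0, 0, 0]],
  [[0.009, 0.0023, 0], [0, 0, 0]],
  [[0.011, 0.0028, 0], [0, 0, 0]],
  [[0.0125, 0.0033, 0], [0, 0, 0]],
  [[0.0135, 0.0036, 0], [0, 0, 0]],
  [[0.0135, 0.0036, 0], [0, 0, 0]],
])

```text
clock: 3.78
tool_pos: [0.4549, -0.0404, 0.056]
tcp_rot: [-1.229, 1.096, 0.904]
force: [-1.5, 2.4, 4.7]
opening: 0.0006
```

Run:
```python
from h import *
s=arm.get_state(); print(fx(),s['force'])
cv2.imwrite('pics/s1.png',read_camera('scene')[90:290,130:380])
```

```text
(array([-0.1201,  0.0006,  0.0424]), np.float64(14.9)) [-1.4837233   2.41337827  4.69749873]
```

View pics/s1.png

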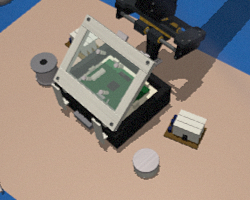

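The lid has sprung up to about its rest angle. Next I back off and up, open the fingers to straddle the strike, and tilt.

Run:
```python
from h import *
for p in((-.125,0,.075,15),(-.13,0,.12,15),(-.105,0,.13,20),(-.08,0,.135,28)): print(rel(pose(*p)))
```

```text
([-0.0327, -0.0037, -0.0007], [0.1, -0.1, -0.1])
([-0.0775, -0.0104, -0.0007], [0.1, -0.1, -0.1])
([-0.0807, -0.0359, -0.0008], [0.1, -0.1, -5.1])
([-0.0787, -0.0595, -0.0008], [0.1, -0.1, -13.1])
```

Request:
apply_moves([
  [[-0.015, -0.001, 0], [0, 0, 0]],
  [[-0.033, -0.004, 0], [0, 0, 0]],
  [[-0.055, -0.007, 0], [0, 0, 0]],
  [[-0.0775, -0.0104, 0], [0, 0, 0]],
  [[-0.079, -0.023, 0], [0, 0, -2.5]],
  [[-0.0805, -0.036, -0.0005], [0, 0, -5]],
  [[-0.08, -0.048, -0.0005], [0, 0, -9]],
  [[-0.0787, -0.0595, -0.0005], [0, 0, -13]],
])

```text
clock: 4.82
tool_pos: [0.4918, -0.0466, 0.147]
tcp_rot: [-1.324, 0.934, 0.729]
force: [0.3, 0.3, -0.1]
opening: 0.0007
```

Request:
apply_moves([
  [[0, 0, 0], [0, 0, 0]],
  [[0, 0, 0], [0, 0, 0]],
  [[0, 0, 0], [0, 0, 0]],
  [[0, 0, 0], [0, 0, 0]],
], fingers=0.06)

```text
clock: 5.32
tool_pos: [0.492, -0.0465, 0.1472]
tcp_rot: [-1.324, 0.934, 0.729]
force: [0.5, -0.5, -0.0]
opening: 0.0327
```

Run:
```python
from h import *
s=arm.get_state(); print(fx(),s['joints'],s['force'],s['opening'],s['clock'])
cv2.imwrite('pics/s2.png',cv2.resize(read_camera('scene')[60:290,130:400],None,fx=2,fy=2))
cv2.imwrite('pics/t2.png',read_camera('top'))
# predicted lid edges at .73
for th in (.65,.73,.8):
  for r,h in((.15,0),): 
    p=[np.r_[.07-r*np.cos(th),y,.064+r*np.sin(th)] for y in(-.09,.09)]
    print(th,[ (2*(pix('scene',O+F.apply(q))-[130,60])).round(0) for q in p])
```

```text
(array([-7.960e-02,  1.000e-04,  1.348e-01]), np.float64(28.0)) [-0.26747202 -0.29522609  0.22135313  2.3385741   0.26309238  0.62393079
  1.20738597] [ 0.52639506 -0.54874051 -0.01724482] 0.032682057007026664 5.325
0.65 [array([187.,  93.]), array([318., 187.])]
0.73 [array([180.,  90.]), array([312., 185.])]
0.8 [array([173.,  88.]), array([307., 184.])]
```

View pics/s2.png

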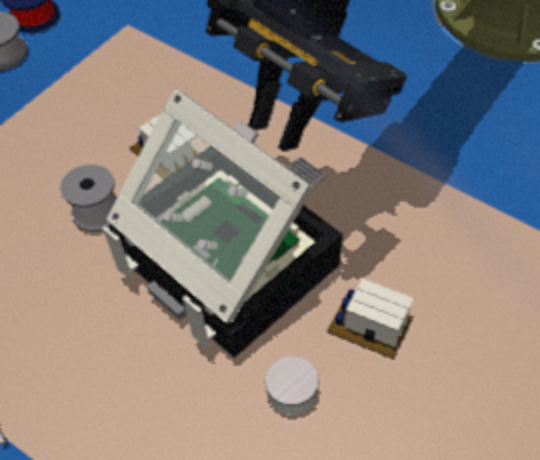

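```bash
cat >> h.py <<'E'
def arc(th,r=.137,t=28):
    a=np.radians(t); return pose(.07-r*np.cos(th)-.0095*np.cos(a),0,.064+r*np.sin(th)-.0095*np.sin(a),t)
E
python3 - <<'E'
from h import *
print(rel(arc(.55)))
for th in np.arange(.6,.96,.05): print(th.round(2),rel(arc(th)))
E
```

```text
([0.0147, -0.0199, -0.0002], [0.1, -0.1, 0.0])
0.6 ([0.0114, -0.0259, -0.0002], [0.1, -0.1, 0.0])
0.65 ([0.0083, -0.0321, -0.0002], [0.1, -0.1, 0.0])
0.7 ([0.0056, -0.0384, -0.0002], [0.1, -0.1, 0.0])
0.75 ([0.0032, -0.0448, -0.0002], [0.1, -0.1, 0.0])
0.8 ([0.0012, -0.0513, -0.0002], [0.1, -0.1, 0.0])
0.85 ([-0.0006, -0.0579, -0.0002], [0.1, -0.1, 0.0])
0.9 ([-0.002, -0.0646, -0.0003], [0.1, -0.1, 0.0])
0.95 ([-0.003, -0.0714, -0.0003], [0.1, -0.1, 0.0])
```

Request:
apply_moves([
  [[0.007, -0.01, 0], [0, 0, 0]],
  [[0.0147, -0.02, 0], [0, 0, 0]],
  [[0.0114, -0.026, 0], [0, 0, 0]],
  [[0.0083, -0.032, 0], [0, 0, 0]],
  [[0.0056, -0.0384, 0], [0, 0, 0]],
  [[0.0032, -0.0448, 0], [0, 0, 0]],
  [[0.0012, -0.0513, 0], [0, 0, 0]],
  [[-0.0006, -0.058, 0], [0, 0, 0]],
])

```text
clock: 6.42
tool_pos: [0.5425, -0.0539, 0.1751]
tcp_rot: [-1.324, 0.934, 0.729]
force: [-1.5, -0.0, -1.8]
opening: 0.0602
```

Run:
```python
from h import *
s=arm.get_state(); print(fx(),s['joints'],s['force'],s['opening'])
for th in np.arange(.9,1.26,.05): print(th.round(2),rel(arc(th)))
```

```text
(array([-0.0286,  0.0002,  0.1628]), np.float64(28.0)) [-0.28606562 -0.20284126  0.2656988   2.20817785  0.21259969  0.6550927
  1.274532  ] [-1.5033617  -0.03184653 -1.75615078] 0.06016115226426156
0.9 ([-0.0012, -0.0063, -0.0002], [0.1, -0.0, 0.0])
0.95 ([-0.0023, -0.0131, -0.0003], [0.1, -0.0, 0.0])
1.0 ([-0.003, -0.0199, -0.0003], [0.1, -0.0, 0.0])
1.05 ([-0.0034, -0.0268, -0.0003], [0.1, -0.0, 0.0])
1.1 ([-0.0035, -0.0336, -0.0003], [0.1, -0.0, 0.0])
1.15 ([-0.0032, -0.0404, -0.0003], [0.1, -0.0, 0.0])
1.2 ([-0.0025, -0.0473, -0.0003], [0.1, -0.0, 0.0])
1.25 ([-0.0016, -0.054, -0.0003], [0.1, -0.0, 0.0])
```

Contact is gentle at about 2 N, so I'll continue along the arc.

Request:
apply_moves([
  [[-0.0012, -0.0063, 0], [0, 0, 0]],
  [[-0.0023, -0.013, 0], [0, 0, 0]],
  [[-0.003, -0.02, 0], [0, 0, 0]],
  [[-0.0034, -0.027, 0], [0, 0, 0]],
  [[-0.0035, -0.0336, 0], [0, 0, 0]],
  [[-0.0032, -0.0404, 0], [0, 0, 0]],
  [[-0.0025, -0.0473, 0], [0, 0, 0]],
  [[-0.0016, -0.054, 0], [0, 0, 0]],
])

```text
clock: 7.42
tool_pos: [0.5894, -0.0608, 0.2021]
tcp_rot: [-1.324, 0.934, 0.729]
force: [-0.2, -0.4, -0.7]
opening: 0.0599
```

Run:
```python
from h import *
s=arm.get_state(); print(fx(),s['joints'],s['force'])
cv2.imwrite('pics/s3.png',cv2.resize(read_camera('scene')[40:290,130:400],None,fx=2,fy=2))
for th in np.arange(1.3,1.66,.05): print(th.round(2),rel(arc(th)))
```

```text
(array([0.0189, 0.0003, 0.1898]), np.float64(28.0)) [-0.29684455 -0.11893746  0.30045709  2.08177448  0.15760366  0.6936474
  1.33839701] [-0.1562671  -0.4236146  -0.65106045]
1.3 ([0.0015, -0.005, -0.0004], [0.1, -0.0, 0.1])
1.35 ([0.0031, -0.0117, -0.0004], [0.1, -0.0, 0.1])
1.4 ([0.0051, -0.0182, -0.0004], [0.1, -0.0, 0.1])
1.45 ([0.0074, -0.0247, -0.0004], [0.1, -0.0, 0.1])
1.5 ([0.0101, -0.031, -0.0004], [0.1, -0.0, 0.1])
1.55 ([0.013, -0.0372, -0.0004], [0.1, -0.0, 0.1])
1.6 ([0.0163, -0.0432, -0.0005], [0.1, -0.0, 0.1])
1.65 ([0.0198, -0.0491, -0.0005], [0.1, -0.0, 0.1])
```

View pics/s3.png

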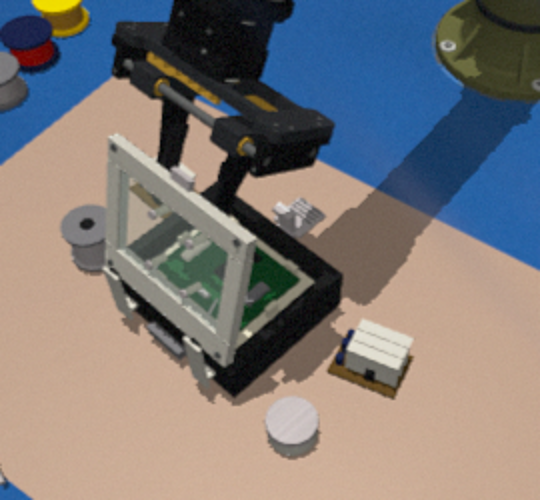

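The lid now stands near 1.25 rad, with the fingers behind its front rail on either side of the strike. The latch is back up and the board is in its nest. I'll carry on past upright.

Request:
apply_moves([
  [[0.0015, -0.005, 0], [0, 0, 0]],
  [[0.0031, -0.0117, 0], [0, 0, 0]],
  [[0.0051, -0.0182, 0], [0, 0, 0]],
  [[0.0074, -0.0247, 0], [0, 0, 0]],
  [[0.0101, -0.031, 0], [0, 0, 0]],
  [[0.013, -0.0372, 0], [0, 0, 0]],
  [[0.0163, -0.0432, 0], [0, 0, 0]],
  [[0.0198, -0.049, 0], [0, 0, 0]],
])

```text
clock: 8.48
tool_pos: [0.6429, -0.0686, 0.2085]
tcp_rot: [-1.325, 0.932, 0.728]
force: [-0.8, 0.3, -0.9]
opening: 0.06
```

Run:
```python
from h import *
s=arm.get_state(); print(fx(),s['joints'],s['force'])
for th in np.arange(1.66,1.79,.04): print(th.round(2),rel(arc(th)))
```

```text
(array([0.0729, 0.0005, 0.1961]), np.float64(28.1)) [-2.94385884e-01 -8.95502559e-04  3.31702801e-01  1.96366420e+00
  8.33039142e-02  6.92272392e-01  1.41131017e+00] [-0.77104998  0.26939993 -0.93276474]
1.66 ([0.0005, -0.0008, -0.0005], [0.1, -0.0, 0.1])
1.7 ([0.0036, -0.0053, -0.0005], [0.1, -0.0, 0.1])
1.74 ([0.0069, -0.0097, -0.0005], [0.1, -0.0, 0.1])
1.78 ([0.0103, -0.0139, -0.0006], [0.1, -0.0, 0.1])
```

Request:
apply_moves([
  [[0.002, -0.003, 0], [0, 0, 0]],
  [[0.0036, -0.0053, 0], [0, 0, 0]],
  [[0.0055, -0.0075, 0], [0, 0, 0]],
  [[0.007, -0.0097, 0], [0, 0, 0]],
  [[0.0085, -0.012, 0], [0, 0, 0]],
  [[0.0103, -0.014, 0], [0, 0, 0]],
  [[0.0103, -0.014, 0], [0, 0, 0]],
  [[0.0103, -0.014, 0], [0, 0, 0]],
])

```text
clock: 9.48
tool_pos: [0.6598, -0.0711, 0.206]
tcp_rot: [-1.325, 0.932, 0.728]
force: [0.2, 0.3, -0.7]
opening: 0.0599
```

Run:
```python
from h import *
s=arm.get_state(); print(fx(),s['force'])
for p in((.04,0,.2,28),(-.03,0,.24,28),(-.08,0,.25,20)): print(rel(pose(*p)))
cv2.imwrite('pics/s4.png',cv2.resize(read_camera('scene')[40:290,130:400],None,fx=2,fy=2))
for th in(1.6,1.83):
  print(th,[(2*(pix('scene',O+F.apply([.07-.15*np.cos(th)+.012*np.sin(th),y,.064+.15*np.sin(th)+.012*np.cos(th)]))-[130,40])).round(0) for y in(-.09,.09)])
```

```text
(array([0.0901, 0.0005, 0.1936]), np.float64(28.1)) [ 0.17513822  0.2628981  -0.66691811]
([-0.0292, 0.0411, -0.0005], [0.1, -0.0, 0.1])
([-0.0975, 0.084, -0.0004], [0.1, -0.0, 0.1])
([-0.1297, 0.1215, -0.0004], [0.1, -0.1, 8.1])
1.6 [array([ 61., 161.]), array([200., 275.])]
1.83 [array([ 32., 188.]), array([169., 306.])]
```

View pics/s4.png

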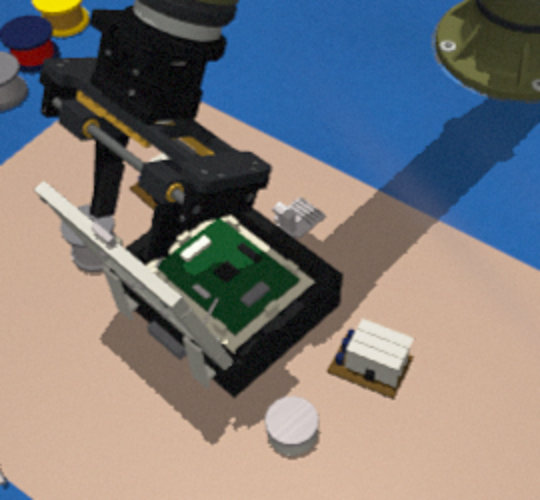

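The lid's top corners are at about (38,187) and (170,305), which matches the prediction for 1.83 rad, and the board is in its nest. I'll retreat clear.

Request:
apply_moves([
  [[-0.008, 0.012, 0], [0, 0, 0]],
  [[-0.018, 0.026, 0], [0, 0, 0]],
  [[-0.029, 0.041, 0], [0, 0, 0]],
  [[-0.052, 0.055, 0], [0, 0, 0]],
  [[-0.075, 0.07, 0], [0, 0, 0]],
  [[-0.097, 0.084, 0], [0, 0, 0]],
  [[-0.097, 0.084, 0], [0, 0, 0]],
  [[-0.097, 0.084, 0], [0, 0, 0]],
])

```text
clock: 10.52
tool_pos: [0.5412, -0.0536, 0.2518]
tcp_rot: [-1.325, 0.932, 0.728]
force: [-0.2, 0.8, 0.7]
opening: 0.0602
```

Run:
```python
from h import *
s=arm.get_state(); print(fx(),s['force'],np.abs(s['dq']).max(),s['clock'])
cv2.imwrite('pics/s5.png',cv2.resize(read_camera('scene')[40:290,130:400],None,fx=2,fy=2))
```

```text
(array([-0.0298,  0.0003,  0.2395]), np.float64(28.1)) [-0.24477251  0.78360295  0.69861663] 0.023099276103323872 10.525
```

View pics/s5.png

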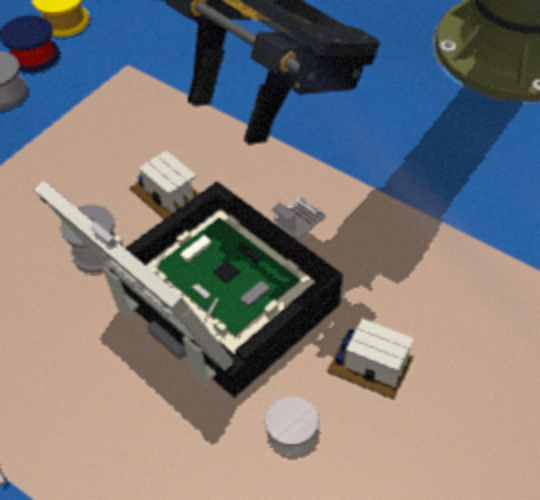

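The lid stays on its rear stop with its corners unchanged. The arm is clear, and the latch, board and bystanders are in place, so I'm handing in.

```bash
python3 -c "
from bench import arm; print(arm.sign_off())"
```

```text
the job is handed in; nothing more can be done
None
```

The fixture is open: the lid is resting on its rear stop and the arm is clear of everything. I handed the job in at about 10.6 s of robot time; sign-off gave no verdict.

- **Latch:** I pressed the paddle with closed fingertips; the force read about 5 N with the paddle down. The lid sprang up to about 0.73 rad, and the latch came back up once I let go.
- **Lid:** I guided it back with the fingers on either side of the strike, over about 3 s. The force readings between moves were about 2 N at most. I did not measure the lid's own speed as it settled past upright.
- **Last checks:** In the final picture the lid's corners match the predicted position for 1.83 rad and had not moved after the arm withdrew. The latch looked up, the board was in its nest, and the two modules and the tin were where they started. The reel is partly hidden behind the lid, but what shows of it had not moved. These checks were by eye; I did not re-measure positions.

No check failed. The only disagreement was about 3 pixels between the predicted and seen paddle end in the wrist camera. One arm joint (joint 2) came within 0.005 rad of its lower limit before the lid push but did not pass it in any reading.

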